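# Scan the joint of a printed housing with a seam probe

## Robot

A 7-joint arm with a two-finger parallel gripper is mounted at the origin on the work surface. World frame = base frame: x ahead of the robot, y to its left, z up, the work surface at z = 0. Lengths are in mm, angles in rad, forces in N, time in s.
With the tool pointing down it reaches from about 400 to 875 mm from the base axis. Payload 6.5 kg.
Tool frame: the origin (TCP) lies between the finger pads; the fingertips stand 14 mm ahead of it and the grasp point (between the pads) lies 5 mm behind it; z points along the fingers, y is the line along which they close (so a half turn about z gives the same grasp; the last joint's range is limited). The gripper opens to 85 mm and grips with 20 to 120 N. Pads are 22 mm wide; open, the fingers measure 114 mm over their backs; the gripper's body (76 mm by 85 mm) begins 54 mm behind the grasp point. The pads swing forward as they close: fully open they stand 13 mm farther back than shut.
Start: joints at [-1.192, 0.536, -0.004, 1.538, 0.003, 1.067, -0.071], TCP at [279.675, 586.747, 211.49] pointing down, gripper open.
Joint ranges: [-2.7, 2.7], [-0.37, 2.16], [-1.27, 1.26], [0.24, 2.4], [-1.31, 4.45], [0.19, 1.91], [-2.76, 2.76]. Speed limits (rad/s): [2.39, 2.39, 3.14, 3.14, 3.14, 3.14, 3.14].

## Interface

Orientations are given as a unit quaternion [x, y, z, w].
In Python, from workcell import env, eyes, ticket, spotter gives the robot as it stands. The module is installed in compiled form; this text tells all that it offers.
- The arm moves only by the tool apply_moves, never from a script. Its argument "motion" is a list of rows, each a list of 7 numbers: the finger opening in m, from 0 to 0.0854, then the shift along the world's x, y, z in m, then the turn, a rotation vector about the world's x, y, z in degrees. In form: [[grip, dx, dy, dz, ax, ay, az], ...]. A call has 1 to 8 rows; each row shifts and turns the commanded pose from where the row before left it; what a row does not reach is not made up. A row lasts 1/8 s, in which the tool goes at most 62.5 mm and 10.7 degrees, less where a joint would pass 70% of its speed; a pose out of reach is approached as far as the arm can. A call is refused whole if a number of a shift passes 0.0625 or a number of a turn 10.7, either way. A call with a gripper value outside its range is refused whole. The fingers move at their own pace and stop on an object; "newtons" is the grip in N (left out, the last holds). Time passes only in rows, so rows that do not move let the fingers close. It gives the time, the measured TCP pose, the force, the opening and the grip force at its end, in the units of the state.
- env.get_state(): the state, without advancing time (a new reading comes with each control period).
- eyes.capture(name): name is "scene" or "top"; returns (picture, depth): 384x512x3 uint8, red, green, blue; 384x512 float32, mm along the optical axis (not along the pixel's ray), 0 where there is no reading.
- eyes.camera_params(name): a dict with "fx", "fy", "cx", "cy" (pixels), "pose" (4x4, takes a point from camera to world coordinates). Camera axes: x right, y down, z forward; pixel columns grow to the right and rows downward; lengths in mm; the calibration is good to about 2 mm. A picture is of the moment at which its call begins. camera_params takes no time and is no camera call.
- ticket.hand_in(): hands the job in; it is judged then, once.
Trained networks look in the newest picture that a camera, given by its name, has taken for a name from the list of things; names that differ only in an ending like _2 or _b are one class to them, and where a whole thing is asked for, a point or a joint stands for the part that bears it (a point fixed in the world has none). Each returns a list of dicts, best first, with "confidence" (0 to 1); they miss things now and then, are a little off and sometimes report something else, mostly with a low value. They report only what shows in the picture. A call takes as long as a camera call. They do not tell look-alikes from the thing itself.
- spotter.recognise(camera, name): "extent" ([centre column, centre row, width, height] as shares, 0 to 1, of the picture: columns of its width, rows of its height, round what is visible of it).
- spotter.spot_point(camera, name): "at" ([column, row] as shares, 0 to 1, of the picture: columns of its width, rows of its height: a listed point, or the origin of a listed thing).
The state is a dict: "time": time; "qpos": joint angles; "joint_vel": joint speeds; "effort": joint torques, N m; "tcp_pos": TCP position; "ee_rot": TCP orientation; "force": force on the tool from outside, world axes, zero at the start; "wrist_torque": the same for the moment, N m; "width": finger opening in mm; "grasp_force": force on a finger pad.
Only numpy, scipy, OpenCV 4.12 (cv2) and the standard library are available. Lean on these libraries where they do the work, as an engineer would, in place of code of your own. Each camera call takes 0.05 s, during which the arm holds its last target. There are 200 camera calls.

## Task

Take the blue seam probe out of its black stand and, holding it upright, scan the joint of the orange and black printed housing: guide the nose slowly (2 to 3 cm a second) along the whole L-shaped seam, starting at the end with the white dot, round the corner and to the far end, staying right over the seam and about 1 cm above it without pressing on the housing. Then put the probe back upright in its stand, resting on its white disc, and let go. Leave both housings where they are.

Things in the scene. Friction and masses are not known exactly. Their poses are not given: they have to be found in the camera images.
- probe_grip (a point): Seam probe, loose, upright, about 0.12 kg: round blue handle 22 across, 85 long, yellow band near the top; under it a white disc 52 across, 5 thick; under that a black nose 45 long, 14 across, tapering to 6 at the tip; 135 overall. This point: on its axis in the handle, 100 above the tip, 35 below the top, 50 above the disc's top. Grip here from above, any yaw. At the start 105 above the table.
- probe_nose (a point): Tip of the probe's nose, on its axis, 100 mm below probe_grip; z along the probe, up. At the start the probe stands in the stand, disc resting on its top, and the tip hangs in the hole 5 mm above the table.
- stand: Black block fixed to the table, 80 x 80 x 50 mm high, with an upright through-hole 34 mm across at its centre. Origin: centre of its underside, on the table; z up. The nose goes down the hole until the white disc rests on the top face.
- housing: Two-part printed box to scan, loose, 110 (x) x 160 (y) x 50 mm high, 0.6 kg: orange corner piece in a black L-shaped piece. Origin: centre of underside, z up. Seam: pale grey groove 4 wide in the flat top (z 50); in its x, y (mm) from the edge at (15,-80) straight to its corner (15,30), then straight to the edge at (-55,30). White dot 12 across on the orange at (-6,-68) marks the start.
- grey_housing: Second housing of the same shape and size, in white and grey: not to be scanned or moved. Origin at the centre of its underside, z up. The housings lie one on each side of the stand, turned up to 35 degrees.
There are look-alikes about, which are no part of the job. Leave any purple or yellow look-alike of the housing alone.

How it is judged (in metres and radians):
On the way, in this order (a step that is already met when the one before it is completed fails the run):
1. nose over the start of the seam, 10 mm in from the edge: within 13 mm in the housing's x and y, up to 20 mm above its top, upright within 17 degrees, slower than 8 cm/s (x of probe_nose in the frame of housing between 0.002 and 0.028 m and y of probe_nose in the frame of housing between -0.083 and -0.057 m and z of probe_nose in the frame of housing between 0.047 and 0.07 m and angle between probe_nose's own z axis and vertical below 0.3 rad and linear speed of probe below 0.08 m/s), for 0.2 s.
2. nose over the long leg, a third along: within 13 mm in the housing's x and y, up to 20 mm above its top, upright within 17 degrees, slower than 8 cm/s (x of probe_nose in the frame of housing between 0.002 and 0.028 m and y of probe_nose in the frame of housing between -0.05 and -0.024 m and z of probe_nose in the frame of housing between 0.047 and 0.07 m and angle between probe_nose's own z axis and vertical below 0.3 rad and linear speed of probe below 0.08 m/s), for 0.2 s.
3. nose over the long leg, two thirds along: within 13 mm in the housing's x and y, up to 20 mm above its top, upright within 17 degrees, slower than 8 cm/s (x of probe_nose in the frame of housing between 0.002 and 0.028 m and y of probe_nose in the frame of housing between -0.016 and 0.01 m and z of probe_nose in the frame of housing between 0.047 and 0.07 m and angle between probe_nose's own z axis and vertical below 0.3 rad and linear speed of probe below 0.08 m/s), for 0.2 s.
4. nose over the corner of the seam: within 13 mm in the housing's x and y, up to 20 mm above its top, upright within 17 degrees, slower than 8 cm/s (x of probe_nose in the frame of housing between 0.002 and 0.028 m and y of probe_nose in the frame of housing between 0.017 and 0.043 m and z of probe_nose in the frame of housing between 0.047 and 0.07 m and angle between probe_nose's own z axis and vertical below 0.3 rad and linear speed of probe below 0.08 m/s), for 0.2 s.
5. nose over the middle of the short leg: within 13 mm in the housing's x and y, up to 20 mm above its top, upright within 17 degrees, slower than 8 cm/s (x of probe_nose in the frame of housing between -0.028 and -0.002 m and y of probe_nose in the frame of housing between 0.017 and 0.043 m and z of probe_nose in the frame of housing between 0.047 and 0.07 m and angle between probe_nose's own z axis and vertical below 0.3 rad and linear speed of probe below 0.08 m/s), for 0.2 s.
6. nose over the far end of the seam, 10 mm in from the edge: within 13 mm in the housing's x and y, up to 20 mm above its top, upright within 17 degrees, slower than 8 cm/s (x of probe_nose in the frame of housing between -0.058 and -0.032 m and y of probe_nose in the frame of housing between 0.017 and 0.043 m and z of probe_nose in the frame of housing between 0.047 and 0.07 m and angle between probe_nose's own z axis and vertical below 0.3 rad and linear speed of probe below 0.08 m/s), for 0.2 s.
At the end, for the whole second after the job is handed in: The probe stands at rest in the stand's hole: nose within 18 mm of the hole's axis and 1 to 9 mm above the table (disc resting on the stand), within 8 degrees of upright; both housings lie within 15 mm of where they were (horizontal distance between probe_nose and stand below 0.018 m and z of probe_nose in the frame of stand between 0.001 and 0.009 m and angle between probe_nose's own z axis and vertical below 0.15 rad and linear speed of probe below 0.02 m/s and distance of each of housing, grey_housing from where it was at the start of the episode below 0.015 m); the robot touches nothing.
It fails at once if the probe presses on the orange and black housing with more than 6 N (contact force between probe and housing above 6 N).
It fails at once if a housing is shifted by more than 15 mm (distance of any of housing, grey_housing from where it was at the start of the episode above 0.015 m).
It also fails if it takes over 61 s, if anything falls off the work surface, if the arm or the gripper's body presses on something with over 40 N, if the wrist force passes 120 N, or if a joint passes its speed limit or range.

## Working session

There is one attempt and no reset: what is moved stays moved. The work goes in short steps, Python scripts to look and compute and a tool call to move; the robot and the scene stay as the last step left them, time stands still between calls to the robot, and variables do not carry over. Pictures are saved under pics/ and viewed, at most 10 in all, crops included, and the job is handed in when it is done.

Besides the shell and the picture viewer there is one more tool, called after "Emit:" in YAML: its name, and indented under it one key for each argument. apply_moves: Moves the arm, as the interface text tells. Its arguments: {"type":"object","properties":{"motion":{"type":"array"},"newtons":{"type":"number"}},"required":["motion"]}

```bash
mkdir -p pics; cat > h.py <<'E'
import numpy as np, cv2
from workcell import env, eyes, ticket, spotter
def cap(n):
    im,d=eyes.capture(n); return im,d,eyes.camera_params(n)
def world(p,d,u,v):
    z=d[int(round(v)),int(round(u))]
    return (p['pose']@np.array([(u-p['cx'])/p['fx']*z,(v-p['cy'])/p['fy']*z,z,1]))[:3]
def onplane(p,u,v,h):
    r=p['pose'][:3,:3]@np.array([(u-p['cx'])/p['fx'],(v-p['cy'])/p['fy'],1]);o=p['pose'][:3,3]
    return o+r*(h-o[2])/r[2]
E
python3 - <<'E'
from h import *
out=[]
for n in ("scene","top"):
    im,d,p=cap(n); out.append(im)
    np.savez(n+'.npz',im=im,d=d,**p)
    print(n,np.round(p['pose'],3).tolist(),p['fx'],p['cx'],p['cy'])
    for k in ("probe_grip","probe_nose","stand","housing","grey_housing"):
        for r in spotter.spot_point(n,k)[:3]:
            u,v=r['at'][0]*512,r['at'][1]*384
            print(k,round(r['confidence'],2),round(u),round(v),np.round(world(p,d,min(u,511),min(v,383))))
    cv2.imwrite(f'pics/{n}0.png',cv2.resize(im[:,:,::-1],(800,600),interpolation=cv2.INTER_CUBIC))
s=env.get_state();print(s['time'],s['tcp_pos'],s['ee_rot'])
E
```

```text
scene [[0.709, 0.43, -0.558, 1345.456], [0.705, -0.426, 0.567, -962.77], [0.007, -0.796, -0.605, 1033.933], [0.0, 0.0, 0.0, 1.0]] 489.49471480882056 259.8793716716855 194.58404743502933
probe_grip 0.69 263 180 [457. -48. 123.]
probe_nose 0.57 265 207 [485. -65.  36.]
housing 0.85 183 202 [ 289. -245.   49.]
housing 0.79 219 311 [ 710. -458.   50.]
housing 0.63 261 209 [469. -66.  23.]
grey_housing 0.89 341 184 [591. 198.  50.]
top [[0.021, -0.998, 0.066, 363.683], [-1.0, -0.021, -0.005, -56.491], [0.006, -0.065, -0.998, 1484.515], [0.0, 0.0, 0.0, 1.0]] 436.3385188746678 261.95467326427774 189.31468686082835
probe_grip 0.68 250 189 [ 364.  -56. 1485.]
housing 0.9 326 178 [ 502. -275.   47.]
housing 0.9 312 249 [ 266. -232.   51.]
housing 0.75 185 235 [303. 182.  55.]
grey_housing 0.96 170 162 [543. 242.  46.]
0.6 [279.67039535 586.73698499 211.49728492] [ 2.20520370e-01  9.75382369e-01 -9.22034854e-06  1.75510295e-05]
```

View pics/scene0.png

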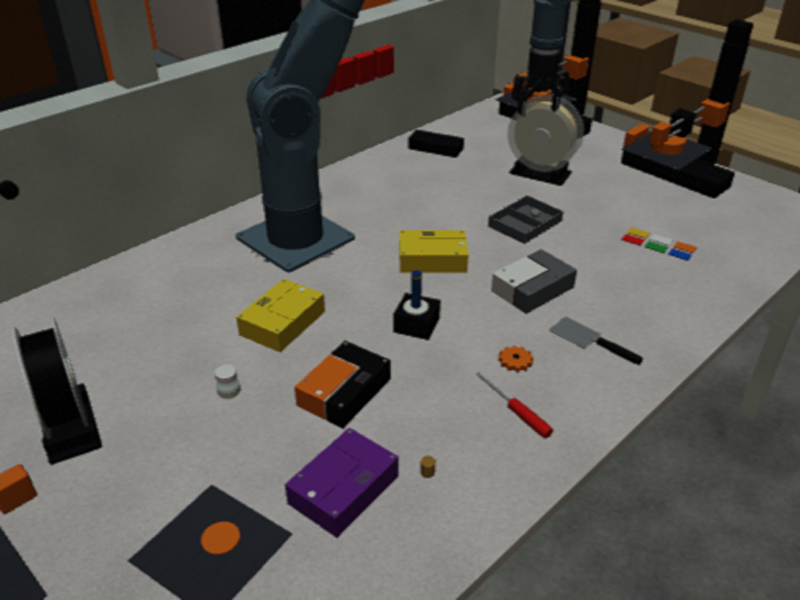

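View pics/top0.png

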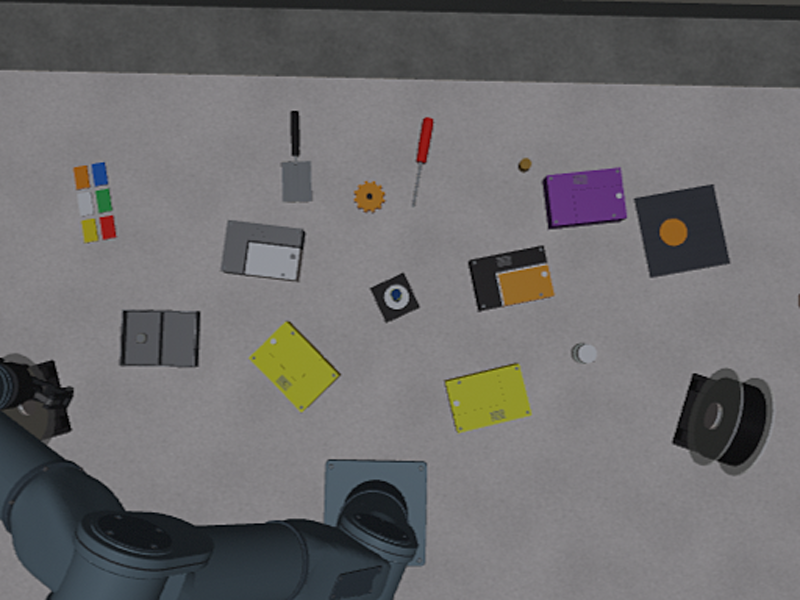

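The top view shows the orange/black housing near (512,277), the grey one at (263,250) and the probe in its stand at (396,296). The white dot at (545,274) is on the world −y side. The yellow and purple boxes are look-alikes. I'll measure the housing and probe from both views.

```bash
python3 - <<'E'
from h import *
for n in ("top","scene"):
    f=np.load(n+'.npz');im,d=f['im'],f['d'];p={k:f[k] for k in('fx','fy','cx','cy','pose')}
    v,u=np.mgrid[:384,:512]
    W=np.stack([(u-p['cx'])/p['fx']*d,(v-p['cy'])/p['fy']*d,d,np.ones_like(d)],-1)@p['pose'].T
    X,Y,Z=W[...,0],W[...,1],W[...,2]
    # housing top
    for nm,c in (("housing",(502,-262)),("grey",(543,235))):
        m=((Z>40)&(Z<60)&(np.hypot(X-c[0],Y-c[1])<115)&(d>0)).astype(np.uint8)
        k,l,s,ce=cv2.connectedComponentsWithStats(m);i=1+np.argmax(s[1:,4])
        q=W[l==i][:,:3]; print(n,nm,cv2.minAreaRect(q[:,:2].astype(np.float32)),'z',np.median(q[:,2]),len(q))
    hsv=cv2.cvtColor(im,cv2.COLOR_RGB2HSV)
    m=(hsv[...,0]>5)&(hsv[...,0]<20)&(hsv[...,1]>150)&(np.hypot(X-490,Y+275)<115)&(Z>44)&(d>0)
    uv=np.argwhere(m)[:,::-1]
    P=np.array([onplane(p,a,b,50) for a,b in uv]);print('orange',cv2.minAreaRect(P[:,:2].astype(np.float32)),len(P),np.median(Z[m]))
    m=(hsv[...,1]<60)&(hsv[...,2]>120)&(np.hypot(X-480,Y+340)<60)&(Z>44)&(d>0)
    print('white',[np.round(onplane(p,a,b,50)[:2],0).tolist() for a,b in np.argwhere(m)[:,::-1]][:12])
    # probe
    near=np.hypot(X-465,Y+30)<90
    m=near&(Z>45)&(Z<65)&(hsv[...,1]<60)&(hsv[...,2]>110); q=W[m]
    print('disc',(q[:,:2].min(0)+q[:,:2].max(0))/2,np.median(q[:,2]),np.ptp(q[:,:2],axis=0))
    m=near&(Z>75); q=W[m];print('handle',np.median(q[:,:3],0),q[:,2].max(),len(q),np.argwhere(m).mean(0))
    m=near&(Z>42)&(Z<65);q=W[m];print('standtop',cv2.minAreaRect(q[:,:2].astype(np.float32)))
E
```

```text
top housing ((502.01910400390625, -278.0501708984375), (110.22859954833984, 161.322998046875), 12.493707656860352) z 49.264699182708455 1610
top grey ((549.9841918945312, 254.12176513671875), (162.91200256347656, 110.11428833007812), 84.28484344482422) z 48.73247766349766 1612
orange ((487.1895751953125, -309.4745178222656), (64.8525619506836, 103.77437591552734), 12.515534400939941) 563 49.43440734166438
white [[531.0, -337.0], [531.0, -340.0], [531.0, -344.0], [528.0, -321.0], [528.0, -324.0], [528.0, -327.0], [528.0, -331.0], [524.0, -304.0], [524.0, -307.0], [524.0, -311.0], [524.0, -314.0], [520.0, -298.0]]
disc [450.06821364 -21.04851904] 53.66146994851988 [96.4384368  79.66069032]
handle [455.23351424 -35.38334943 138.64747113] 144.61022246350035 49 [188.46938776 252.69387755]
standtop ((455.1797790527344, -30.056861877441406), (80.23177337646484, 79.78717041015625), 26.279552459716797)
scene housing ((504.48114013671875, -279.95745849609375), (117.5062026977539, 165.76068115234375), 12.667236328125) z 50.72165743352298 1521
scene grey ((555.2586059570312, 251.71849060058594), (166.5528106689453, 119.2177734375), 83.42536163330078) z 50.66880993678063 928
orange ((490.9573974609375, -310.7518005371094), (68.10653686523438, 113.87291717529297), 13.181665420532227) 572 51.02222024709744
white [[509.0, -345.0], [511.0, -343.0], [510.0, -349.0], [512.0, -347.0], [514.0, -345.0], [516.0, -343.0], [532.0, -338.0]]
disc [458.99844483 -34.75761187] 55.605353959720446 [51.95929253 53.21591063]
handle [464.74649135 -41.76861441 115.9736234 ] 144.03769012150428 126 [182.1031746  265.76984127]
standtop ((458.92388916015625, -33.93993377685547), (83.53361511230469, 88.97322845458984), 25.177597045898438)
```

Emit:
apply_moves:
  motion:
    - [0.085,0.011,-0.038,0,0,0,0]
    - [0.085,0.011,-0.038,0,0,0,0]
    - [0.085,0.011,-0.038,0,0,0,0]
    - [0.085,0.011,-0.038,0,0,0,0]
    - [0.085,0.011,-0.038,0,0,0,0]
    - [0.085,0.011,-0.038,0,0,0,0]
    - [0.085,0.011,-0.038,0,0,0,0]
    - [0.085,0.011,-0.038,0,0,0,0]

```text
time: 1.6
tcp_pos: [368.0, 281.6, 211.7]
ee_rot: [0.221, 0.975, 0.0, 0.0]
force: [-0.4, 0.1, -0.8]
width: 85.2
grasp_force: 0.0
```

Emit:
apply_moves:
  motion:
    - [0.085,0.011,-0.038,0,0,0,0]
    - [0.085,0.011,-0.038,0,0,0,0]
    - [0.085,0.011,-0.038,0,0,0,0]
    - [0.085,0.011,-0.038,0,0,0,0]
    - [0.085,0.011,-0.038,0,0,0,0]
    - [0.085,0.011,-0.038,0,0,0,0]
    - [0.085,0.011,-0.038,0,0,0,0]
    - [0.085,0,0,0,0,0,0]

```text
time: 2.6
tcp_pos: [445.3, 13.8, 211.8]
ee_rot: [0.223, 0.975, -0.0, 0.001]
force: [1.1, 0.5, -0.3]
width: 84.6
grasp_force: 0.0
```

Emit:
apply_moves:
  motion:
    - [0.085,0.006,-0.023,0,0,0,0]
    - [0.085,0.006,-0.024,0,0,0,0]
    - [0.085,0,0,-0.02,0,0,0]
    - [0.085,0,0,-0.02,0,0,0]
    - [0.085,0,0,0,0,0,0]

```text
time: 3.22
tcp_pos: [455.5, -29.4, 170.6]
ee_rot: [0.22, 0.975, -0.0, -0.001]
force: [0.9, 0.1, -0.1]
width: 85.0
grasp_force: 0.0
```

```bash
python3 - <<'E'
from h import *
o=[]
for n,(u,v) in (("scene",(265,185)),("top",(253,189))):
    im,d,p=cap(n); o.append(cv2.resize(im[v-50:v+50,u-65:u+65,::-1],(400,308),interpolation=cv2.INTER_CUBIC))
    np.savez(n+'1.npz',im=im,d=d)
cv2.imwrite('pics/a1.png',np.hstack(o)); print(env.get_state()['tcp_pos'])
E
```

```text
[456.89825058 -29.68447145 171.95035899]
```

View pics/a1.png

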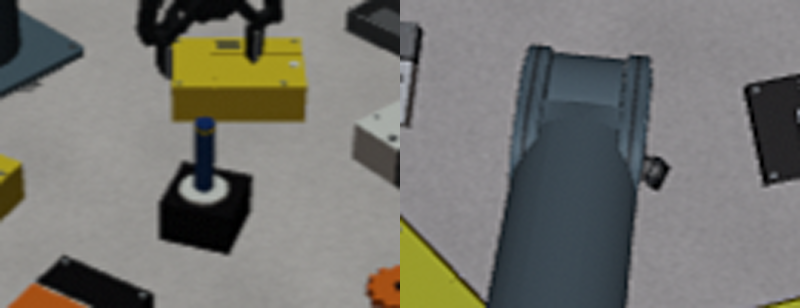

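The fingers straddle the probe axis in the scene crop: finger midpoint around x=205, handle at x=204. I'm descending to grip.

Emit:
apply_moves:
  motion:
    - [0.085,0,-0.003,-0.018,0,0,0]
    - [0.085,0,0,-0.018,0,0,0]
    - [0.085,0,0,-0.018,0,0,0]
    - [0.085,0,0,-0.017,0,0,0]
    - [0.085,0,0,0,0,0,0]
    - [0.04,0,0,0,0,0,0]
    - [0.03,0,0,0,0,0,0]
    - [0.026,0,0,0,0,0,0]
  newtons: 40

```text
time: 4.32
tcp_pos: [457.1, -33.2, 101.0]
ee_rot: [0.221, 0.975, 0.0, 0.001]
force: [0.1, 0.7, -0.6]
width: 32.0
grasp_force: 0.0
```

Emit:
apply_moves:
  motion:
    - [0.015,0,0,0,0,0,0]
    - [0.01,0,0,0,0,0,0]
    - [0.01,0,0,0,0,0,0]
    - [0.01,0,0,0,0,0,0]

```text
time: 4.82
tcp_pos: [457.0, -33.6, 100.8]
ee_rot: [0.221, 0.975, -0.0, 0.0]
force: [-1.4, -0.7, 5.7]
width: 20.2
grasp_force: 39.2
```

Emit:
apply_moves:
  motion:
    - [0.01,0,0,0.01,0,0,0]
    - [0.01,0,0,0.015,0,0,0]
    - [0.01,0,0,0.02,0,0,0]
    - [0.01,0,0,0.02,0,0,0]
    - [0.01,0,0,0.02,0,0,0]
    - [0.01,0.005,-0.02,0,0,0,0]
    - [0.01,0.006,-0.025,0,0,0,0]
    - [0.01,0.006,-0.025,0,0,0,0]

```text
time: 5.82
tcp_pos: [473.9, -103.8, 186.5]
ee_rot: [0.22, 0.975, 0.0, 0.0]
force: [-0.0, 0.0, -1.0]
width: 20.4
grasp_force: 39.2
```

Emit:
apply_moves:
  motion:
    - [0.01,0.006,-0.025,0,0,0,0]
    - [0.01,0.006,-0.025,0,0,0,0]
    - [0.01,0.006,-0.025,0,0,0,0]
    - [0.01,0.006,-0.025,0,0,0,0]
    - [0.01,0.006,-0.025,0,0,0,0]
    - [0.01,0.006,-0.025,0,0,0,0]
    - [0.01,0.006,-0.025,0,0,0,0]
    - [0.01,0.006,-0.025,0,0,0,0]

```text
time: 6.82
tcp_pos: [521.9, -303.8, 186.4]
ee_rot: [0.22, 0.975, 0.0, 0.0]
force: [0.4, -0.8, -0.9]
width: 20.6
grasp_force: 39.2
```

Emit:
apply_moves:
  motion:
    - [0.01,0.006,-0.02,0,0,0,0]
    - [0.01,0.006,-0.02,0,0,0,0]
    - [0.01,0,-0.01,0,0,0,0]
    - [0.01,0,0,0,0,0,0]
    - [0.01,0,0,0,0,0,0]

```text
time: 7.45
tcp_pos: [533.7, -352.1, 185.6]
ee_rot: [0.22, 0.975, 0.0, -0.0]
force: [0.3, 0.3, -1.4]
width: 20.5
grasp_force: 39.2
```

```bash
python3 - <<'E'
from h import *
o=[]
s=env.get_state()['tcp_pos'];print(s)
for n in ("scene","top"):
    im,d,p=cap(n); np.savez(n+'2.npz',im=im,d=d)
    i=np.linalg.inv(p['pose'])@np.r_[s-[0,0,95],1]; print(n,i[0]/i[2]*p['fx']+p['cx'],i[1]/i[2]*p['fy']+p['cy'],[(r['confidence'],r['at'][0]*512,r['at'][1]*384) for r in spotter.spot_point(n,"probe_nose")[:2]])
    u,v=(220,225) if n=='scene' else (327,178)
    o.append(cv2.resize(im[v-60:v+60,u-60:u+60,::-1],(400,400),interpolation=cv2.INTER_CUBIC))
cv2.imwrite('pics/a2.png',np.hstack(o))
E
```

```text
[ 533.68208971 -352.14470277  185.59310618]
scene 205.73649293061757 245.17304245308495 [(0.82, 205.1072, 247.7184)]
top 352.1389569920638 166.92353499336278 []
```

View pics/a2.png

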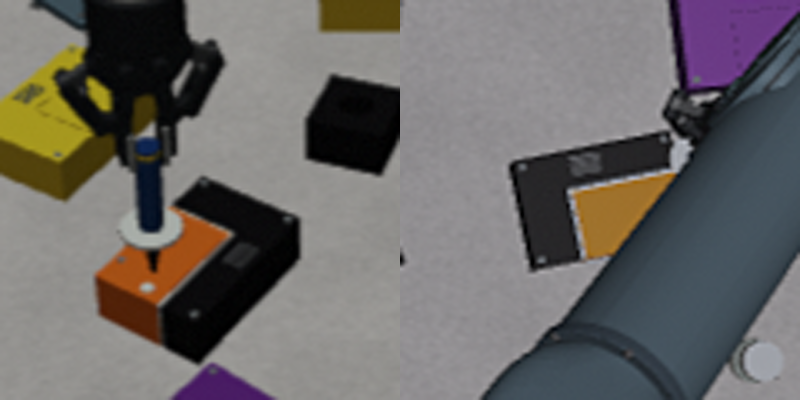

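The probe hangs upright. The tip seen at (206,245) in full-image pixels matches the predicted (205.7,245.2), and the scene crop shows it over the seam start by the white dot. I'm lowering to about 1 cm above the top and then scanning.

Emit:
apply_moves:
  motion:
    - [0.01,0,0,-0.008,0,0,0]
    - [0.01,0,0,-0.008,0,0,0]
    - [0.01,0,0,-0.007,0,0,0]
    - [0.01,0,0,-0.005,0,0,0]
    - [0.01,0,0,-0.002,0,0,0]
    - [0.01,0,0,0,0,0,0]
    - [0.01,0,0,0,0,0,0]
    - [0.01,0,0,0,0,0,0]

```text
time: 8.65
tcp_pos: [533.8, -353.4, 155.8]
ee_rot: [0.221, 0.975, -0.0, 0.0]
force: [-0.3, -0.4, -1.3]
width: 20.7
grasp_force: 39.2
```

```bash
python3 - <<'E'
from h import *
s=env.get_state()['tcp_pos'];print(s)
n="scene"; im,d,p=cap(n)
def pr(q):
    i=np.linalg.inv(p['pose'])@np.r_[q,1]; return i[0]/i[2]*p['fx']+p['cx'],i[1]/i[2]*p['fy']+p['cy']
print(pr(s-[0,0,95]),pr([534.5,-353.4,50]),pr([510.6,-246,50]),pr([442.3,-261.1,50]))
u,v=215,235
big=cv2.resize(im[v-50:v+50,u-60:u+60,::-1],(720,600),interpolation=cv2.INTER_CUBIC)
for q in ([534.5,-353.4,50],[510.6,-246,50],[442.3,-261.1,50]):
    a,b=pr(q); cv2.circle(big,(int((a-u+60.5)*6),int((b-v+50.5)*6)),4,(0,255,0),1)
cv2.imwrite('pics/a3.png',big)
E
```

```text
[ 533.84003901 -353.3802825   155.78226224]
(np.float64(206.07355298226588), np.float64(253.12271175087665)) (np.float64(206.44565694511016), np.float64(255.98093388156576)) (np.float64(228.73191423133142), np.float64(234.20423482506595)) (np.float64(210.03594489591808), np.float64(225.91927973352915))
```

View pics/a3.png

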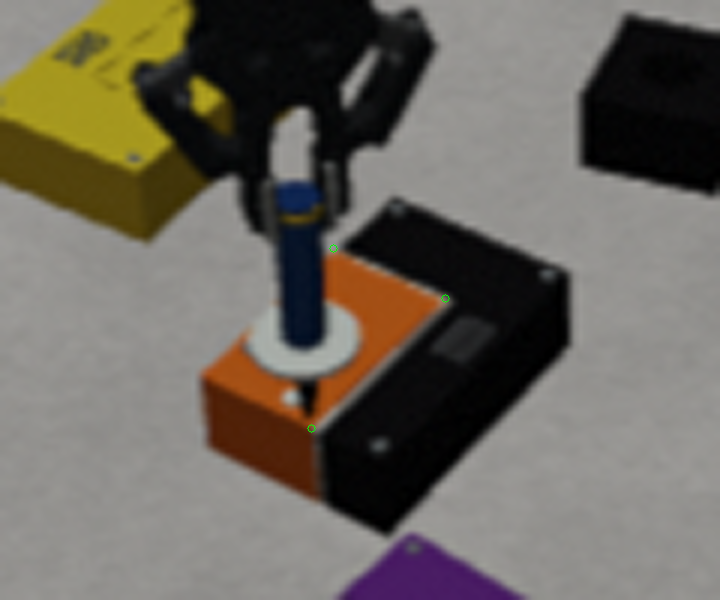

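The scene crop shows the tip at (308,412), just at the seam start. The real seam at (320,428) lies about 1 px right of the projected one, so I shift by roughly +1.5, +1 mm and scan the long leg.

Emit:
apply_moves:
  motion:
    - [0.01,0.0015,0.0012,0,0,0,0]
    - [0.01,0,0,0,0,0,0]
    - [0.01,-0.0006,0.003,0,0,0,0]
    - [0.01,-0.0007,0.003,0,0,0,0]
    - [0.01,-0.0006,0.003,0,0,0,0]
    - [0.01,-0.0007,0.003,0,0,0,0]
    - [0.01,-0.0006,0.003,0,0,0,0]
    - [0.01,-0.0007,0.003,0,0,0,0]

```text
time: 9.7
tcp_pos: [531.3, -333.8, 155.5]
ee_rot: [0.221, 0.975, -0.0, 0.0]
force: [0.2, 0.3, -1.2]
width: 20.2
grasp_force: 39.2
```

Emit:
apply_moves:
  motion:
    - [0.01,-0.0006,0.003,0,0,0,0]
    - [0.01,-0.0007,0.003,0,0,0,0]
    - [0.01,-0.0006,0.003,0,0,0,0]
    - [0.01,-0.0007,0.003,0,0,0,0]
    - [0.01,-0.0006,0.003,0,0,0,0]
    - [0.01,-0.0007,0.003,0,0,0,0]
    - [0.01,-0.0006,0.003,0,0,0,0]
    - [0.01,-0.0007,0.003,0,0,0,0]

```text
time: 10.7
tcp_pos: [526.1, -309.8, 155.5]
ee_rot: [0.221, 0.975, 0.0, 0.0]
force: [1.1, -0.4, -1.4]
width: 20.3
grasp_force: 39.2
```

Emit:
apply_moves:
  motion:
    - [0.01,-0.0006,0.003,0,0,0,0]
    - [0.01,-0.0007,0.003,0,0,0,0]
    - [0.01,-0.0006,0.003,0,0,0,0]
    - [0.01,-0.0007,0.003,0,0,0,0]
    - [0.01,-0.0006,0.003,0,0,0,0]
    - [0.01,-0.0007,0.003,0,0,0,0]
    - [0.01,-0.0006,0.003,0,0,0,0]
    - [0.01,-0.0007,0.003,0,0,0,0]

```text
time: 11.7
tcp_pos: [520.8, -285.9, 155.5]
ee_rot: [0.221, 0.975, -0.0, 0.0]
force: [0.1, 0.4, -1.5]
width: 20.1
grasp_force: 39.2
```

Emit:
apply_moves:
  motion:
    - [0.01,-0.0006,0.003,0,0,0,0]
    - [0.01,-0.0006,0.003,0,0,0,0]
    - [0.01,-0.0006,0.003,0,0,0,0]
    - [0.01,-0.0006,0.003,0,0,0,0]
    - [0.01,-0.0006,0.003,0,0,0,0]
    - [0.01,-0.0006,0.003,0,0,0,0]
    - [0.01,-0.0006,0.003,0,0,0,0]
    - [0.01,-0.0006,0.003,0,0,0,0]

```text
time: 12.7
tcp_pos: [516.0, -261.9, 155.5]
ee_rot: [0.221, 0.975, 0.0, 0.0]
force: [-0.5, 0.4, -1.2]
width: 21.0
grasp_force: 39.2
```

Emit:
apply_moves:
  motion:
    - [0.01,-0.0006,0.003,0,0,0,0]
    - [0.01,-0.0006,0.003,0,0,0,0]
    - [0.01,-0.0006,0.003,0,0,0,0]
    - [0.01,-0.0006,0.003,0,0,0,0]
    - [0.01,-0.0006,0.003,0,0,0,0]
    - [0.01,-0.0003,0.0015,0,0,0,0]
    - [0.01,0,0,0,0,0,0]
    - [0.01,0,0,0,0,0,0]

```text
time: 13.7
tcp_pos: [512.8, -245.7, 155.5]
ee_rot: [0.221, 0.975, -0.0, 0.0]
force: [-1.1, 0.6, -1.7]
width: 20.3
grasp_force: 39.2
```

```bash
python3 - <<'E'
from h import *
s=env.get_state()['tcp_pos'];print(s)
im,d,p=cap("scene")
i=np.linalg.inv(p['pose'])@np.r_[s-[0,0,95],1]
j=np.linalg.inv(p['pose'])@np.r_[s[:2],50,1]
u,v=215,235
for i in(i,j): print((i[0]/i[2]*p['fx']+p['cx']-u+60.5)*6,(i[1]/i[2]*p['fy']+p['cy']-v+50.5)*6)
cv2.imwrite('pics/a4.png',cv2.resize(im[v-50:v+50,u-60:u+60,::-1],(720,600),interpolation=cv2.INTER_CUBIC))
E
```

```text
[ 512.76058523 -245.68562662  155.50373088]
448.11067569777964 284.21874480301534
448.7718301149922 299.9848554884855
```

View pics/a4.png

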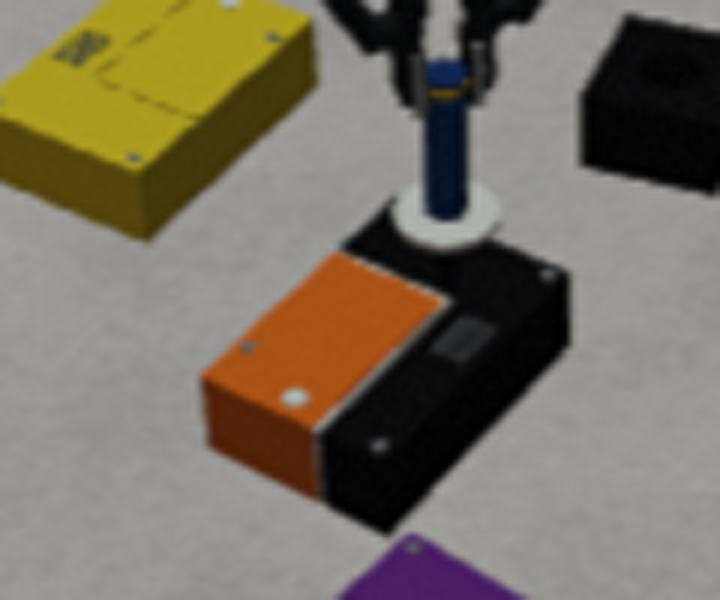

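The seam corner appears at (448,300), and the point straight below the nose projects to (449,300). The nose is right on it, so I continue along the short leg.

Emit:
apply_moves:
  motion:
    - [0.01,-0.003,-0.0006,0,0,0,0]
    - [0.01,-0.003,-0.0007,0,0,0,0]
    - [0.01,-0.003,-0.0006,0,0,0,0]
    - [0.01,-0.003,-0.0007,0,0,0,0]
    - [0.01,-0.003,-0.0006,0,0,0,0]
    - [0.01,-0.003,-0.0007,0,0,0,0]
    - [0.01,-0.003,-0.0006,0,0,0,0]
    - [0.01,-0.003,-0.0007,0,0,0,0]

```text
time: 14.75
tcp_pos: [488.6, -250.8, 155.5]
ee_rot: [0.221, 0.975, 0.0, 0.0]
force: [-0.1, -0.0, -1.5]
width: 20.4
grasp_force: 39.2
```

Emit:
apply_moves:
  motion:
    - [0.01,-0.003,-0.0006,0,0,0,0]
    - [0.01,-0.003,-0.0007,0,0,0,0]
    - [0.01,-0.003,-0.0006,0,0,0,0]
    - [0.01,-0.003,-0.0007,0,0,0,0]
    - [0.01,-0.003,-0.0006,0,0,0,0]
    - [0.01,-0.003,-0.0007,0,0,0,0]
    - [0.01,-0.003,-0.0006,0,0,0,0]
    - [0.01,-0.003,-0.0007,0,0,0,0]

```text
time: 15.75
tcp_pos: [464.6, -256.0, 155.5]
ee_rot: [0.221, 0.975, -0.0, 0.0]
force: [0.2, 0.1, -1.9]
width: 20.5
grasp_force: 39.2
```

Emit:
apply_moves:
  motion:
    - [0.01,-0.003,-0.0006,0,0,0,0]
    - [0.01,-0.003,-0.0007,0,0,0,0]
    - [0.01,-0.003,-0.0006,0,0,0,0]
    - [0.01,-0.003,-0.0007,0,0,0,0]
    - [0.01,-0.003,-0.0006,0,0,0,0]
    - [0.01,-0.003,-0.0007,0,0,0,0]
    - [0.01,-0.001,0,0,0,0,0]
    - [0.01,0,0,0,0,0,0]

```text
time: 16.75
tcp_pos: [445.8, -259.8, 155.5]
ee_rot: [0.221, 0.975, 0.0, 0.0]
force: [-0.9, 0.9, -1.5]
width: 20.4
grasp_force: 39.2
```

Emit:
apply_moves:
  motion:
    - [0.01,0,0,0.01,0,0,0]
    - [0.01,0,0,0.015,0,0,0]
    - [0.01,0,0,0.01,0,0,0]
    - [0.01,0.001,0.02,0,0,0,0]
    - [0.01,0.001,0.025,0,0,0,0]
    - [0.01,0.001,0.025,0,0,0,0]
    - [0.01,0.001,0.025,0,0,0,0]
    - [0.01,0.001,0.025,0,0,0,0]

```text
time: 17.75
tcp_pos: [451.1, -139.1, 191.3]
ee_rot: [0.221, 0.975, 0.0, 0.001]
force: [0.2, 0.1, -0.5]
width: 20.6
grasp_force: 39.2
```

Emit:
apply_moves:
  motion:
    - [0.01,0.001,0.025,0,0,0,0]
    - [0.01,0.001,0.025,0,0,0,0]
    - [0.01,0.001,0.025,0,0,0,0]
    - [0.01,0.002,0.02,0,0,0,0]
    - [0.01,0.002,0.011,0,0,0,0]
    - [0.01,0,0,0,0,0,0]
    - [0.01,0,0,0,0,0,0]

```text
time: 18.62
tcp_pos: [457.8, -34.8, 190.6]
ee_rot: [0.221, 0.975, -0.0, 0.0]
force: [0.7, 0.5, -0.9]
width: 20.7
grasp_force: 39.2
```

```bash
python3 - <<'E'
from h import *
for n in ("scene","top"):
    f=np.load(n+'2.npz');im,d=f['im'],f['d'];p=eyes.camera_params(n)
    v,u=np.mgrid[:384,:512]
    W=np.stack([(u-p['cx'])/p['fx']*d,(v-p['cy'])/p['fy']*d,d,np.ones_like(d)],-1)@p['pose'].T
    m=(W[...,2]>43)&(W[...,2]<60)&(np.hypot(W[...,0]-457,W[...,1]+33)<62)
    print(n,m.sum(),cv2.minAreaRect(W[m][:,:2].astype(np.float32)))
    h=(W[...,2]<40)&(np.hypot(W[...,0]-457,W[...,1]+33)<30); q=np.argwhere(h)
    print('hole',onplane(p,*q.mean(0)[::-1],50) if len(q) else None,len(q))
s=env.get_state()['tcp_pos'];print(s)
im,d,p=cap("scene");u,v=265,195
print([( (i[0]/i[2]*p['fx']+p['cx']-u+50.5)*6,(i[1]/i[2]*p['fy']+p['cy']-v+50.5)*6) for i in [np.linalg.inv(p['pose'])@np.r_[s[:2],z,1] for z in (s[2]-95,50)]])
cv2.imwrite('pics/a5.png',cv2.resize(im[v-50:v+50,u-50:u+50,::-1],(600,600),interpolation=cv2.INTER_CUBIC))
E
```

```text
scene 385 ((458.8887023925781, -31.674537658691406), (82.01348876953125, 87.47761535644531), 26.092296600341797)
hole [463.97120666 -36.18076605  50.        ] 22
top 493 ((455.1191711425781, -30.213619232177734), (80.16852569580078, 79.84915161132812), 26.121768951416016)
hole [454.27609884 -29.54941232  50.        ] 80
[457.76701303 -34.81022405 190.63589264]
[(np.float64(305.9574197228676), np.float64(244.87387234295932)), (np.float64(304.84326316574277), np.float64(311.7760836839887))]
```

View pics/a5.png

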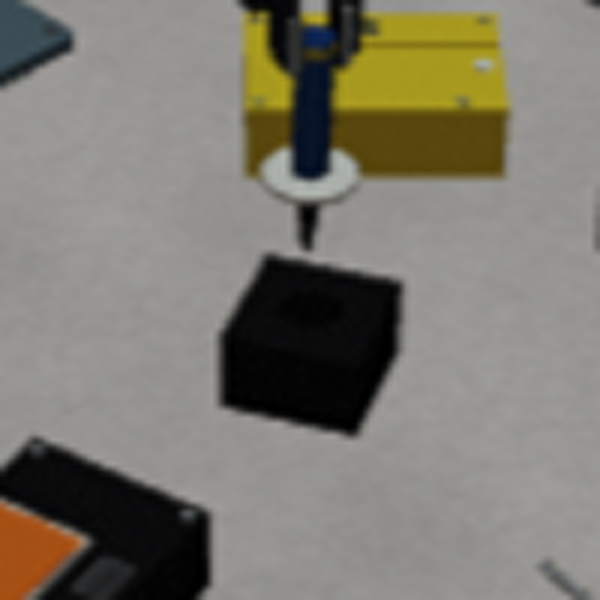

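The tip at (307,246) is about 4 mm short in y of the hole centre at (314,309). I'll correct by +4 mm in y and insert.

Emit:
apply_moves:
  motion:
    - [0.01,0,0.004,0,0,0,0]
    - [0.01,0,0,-0.015,0,0,0]
    - [0.01,0,0,-0.015,0,0,0]
    - [0.01,0,0,-0.015,0,0,0]
    - [0.01,0,0,-0.015,0,0,0]
    - [0.01,0,0,-0.015,0,0,0]
    - [0.01,0,0,-0.008,0,0,0]
    - [0.01,0,0,0,0,0,0]

```text
time: 19.68
tcp_pos: [457.4, -29.9, 106.9]
ee_rot: [0.221, 0.975, -0.0, -0.001]
force: [0.3, -1.2, -1.2]
width: 20.3
grasp_force: 39.2
```

Emit:
apply_moves:
  motion:
    - [0.01,0,0,-0.002,0,0,0]
    - [0.01,0,0,-0.002,0,0,0]
    - [0.01,0,0,-0.001,0,0,0]
    - [0.01,0,0,0,0,0,0]

```text
time: 20.18
tcp_pos: [457.8, -29.8, 102.5]
ee_rot: [0.221, 0.975, 0.0, 0.0]
force: [0.8, 1.2, -1.3]
width: 20.5
grasp_force: 39.2
```

Emit:
apply_moves:
  motion:
    - [0.01,0,0,-0.001,0,0,0]
    - [0.01,0,0,-0.001,0,0,0]
    - [0.01,0,0,0,0,0,0]

```text
time: 20.55
tcp_pos: [458.1, -30.1, 100.8]
ee_rot: [0.221, 0.975, 0.0, 0.0]
force: [-1.2, 0.2, 4.7]
width: 20.2
grasp_force: 39.8
```

The contact force is back to its pre-lift value, so the disc is resting on the stand. I'll release and rise.

Emit:
apply_moves:
  motion:
    - [0.024,0,0,0,0,0,0]
    - [0.03,0,0,0,0,0,0]
    - [0.05,0,0,0,0,0,0]
    - [0.085,0,0,0,0,0,0]
    - [0.085,0,0,0,0,0,0]
    - [0.085,0,0,0,0,0,0]
    - [0.085,0,0,0.01,0,0,0]
    - [0.085,0,0,0.02,0,0,0]

```text
time: 21.55
tcp_pos: [457.3, -29.9, 130.9]
ee_rot: [0.221, 0.975, -0.0, -0.001]
force: [0.7, 0.1, 0.3]
width: 85.1
grasp_force: 0.0
```

Emit:
apply_moves:
  motion:
    - [0.085,0,0,0.03,0,0,0]
    - [0.085,0,0,0.03,0,0,0]
    - [0.085,0,0,0.03,0,0,0]
    - [0.085,0,0,0,0,0,0]
    - [0.085,0,0.05,0,0,0,0]
    - [0.085,0,0.05,0,0,0,0]
    - [0.085,0,0.05,0,0,0,0]
    - [0.085,0,0,0,0,0,0]

```text
time: 22.55
tcp_pos: [456.9, 124.2, 219.9]
ee_rot: [0.217, 0.976, 0.0, -0.001]
force: [-0.3, -0.1, 0.3]
width: 85.1
grasp_force: 0.0
```

```bash
python3 - <<'E'
from h import *
o=[]
for n,(u,v) in (("scene",(265,195)),("top",(253,189))):
    im,d,p=cap(n); o.append(cv2.resize(im[v-50:v+50,u-50:u+50,::-1],(400,400),interpolation=cv2.INTER_CUBIC))
    v,u=np.mgrid[:384,:512]
    W=np.stack([(u-p['cx'])/p['fx']*d,(v-p['cy'])/p['fy']*d,d,np.ones_like(d)],-1)@p['pose'].T
    m=(W[...,2]>45)&(W[...,2]<65)&(np.hypot(W[...,0]-457,W[...,1]+31)<32)&(im.min(-1)>90)
    q=W[m];print(n,(q.min(0)+q.max(0))[:2]/2,np.median(q[:,2]))
    m=(W[...,2]>130)&(np.hypot(W[...,0]-457,W[...,1]+31)<32); print(W[m][:,:3].mean(0))
cv2.imwrite('pics/a6.png',np.hstack(o))
E
```

```text
scene [462.38510354 -31.68144788] 55.728863089965216
[463.98566724 -35.11951102 138.19611543]
top [456.63633984 -31.20422064] 53.98214997976015
[456.63807273 -29.68777779 138.54566378]
```

View pics/a6.png

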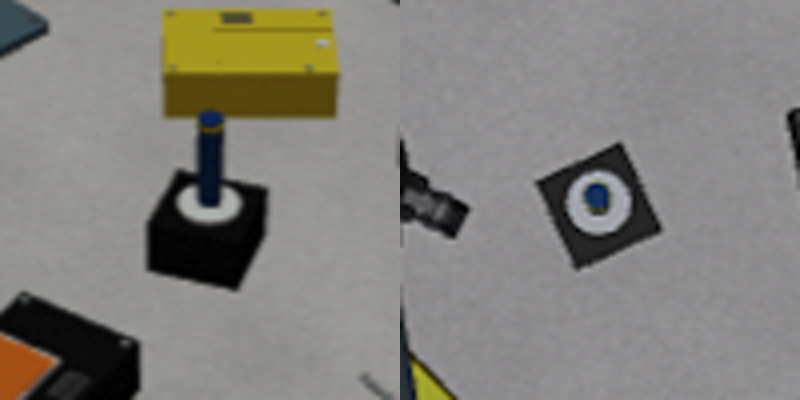

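The probe stands upright with its disc centred on the stand: the disc is at (598,202) in the top crop and the stand centre at about (599,206). The gripper is clear, so I'm handing in.

```bash
python3 -c "
from workcell import ticket
print(ticket.hand_in())"
```

```text
the job is handed in; nothing more can be done
None
```

I scanned the full seam from the white-dot end round the corner to the far end, put the probe back upright in its stand with the gripper clear, and handed the job in at about 23 s; no verdict was returned.

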